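# Put three mixed-up spares back in their own trays and close the bin

### The job

The spares on the parts counter are each in the wrong place: put the spindle gear in the stock bin, the carton in the square tray and the drill chuck in the round steel dish, each standing upright in the middle of the floor; the rubber mat is free to park one on meanwhile. Only when all three are in place, slide the loose front plate, tab up, down the vertical guides at the bin's open front until it is fully home.

Things in the scene. Friction and masses are not known exactly. Their poses are not given: they have to be found in the camera images.
- spindle_gear: Grinder gear on its spindle, bare steel, standing upright: toothed disc 59 mm across and 14 mm high at the bottom, collar 32 mm across up to 24 mm, then a smooth round shaft 20 mm across up to 74 mm, where it is gripped. Origin: centre of the underside, z up along the shaft. Starts in the square tray. About 0.25 kg.
- carton: Small closed cardboard carton with a blank white label, 48 mm (its x) by 70 mm (its y) by 60 mm high; gripped across the 48 mm. Origin: centre of the underside. Starts in the round dish, turned any way; its final yaw is free. About 0.2 kg.
- drill_chuck: Keyless drill chuck, black with a thin steel band, round, standing jaws up: 42 mm across from 4 to 58 mm of height, then tapering to 22 mm at its top, 78 mm high (jaws to 83 mm). Origin: centre of the underside, z up. Starts in the stock bin. About 0.3 kg.
- front_plate: Thin aluminium front plate standing on edge in the black holder: 5 mm thick (its x), 110 mm wide (its y), 40 mm high, with a grip tab at the middle of its top edge, 10 mm thick, 36 mm wide, from 40 to 66 mm of height. Origin: centre of its lower edge; z up towards the tab. Same both ways round. About 0.09 kg.
- stock_bin: Fixed blue bin, 124 mm wide (y), x from -90 to +76 mm, floor 4 mm thick, side and back walls 30 mm high, front (-x) open. Origin: underside, below the middle of the floor. Inner width 114 mm. Guides for the plate at x = -78 mm on both sides: slots 9 mm wide, 42 mm high, flared lips above up to 54 mm. Seated plate: centred at x = -78, y = 0, lower edge on the floor (z = 4), thickness along x.
- square_tray: Blue square tray fixed to the counter, 122 mm outside, walls 4 mm thick and 22 mm high, floor 4 mm thick. Origin: centre of its underside.
- round_dish: Round steel parts dish fixed to the counter, 124 mm across the rim, 18 mm high, floor 4 mm thick and about 112 mm across. Origin: centre of its underside.
- rubber_mat: Black square rubber mat fixed to the counter, 115 mm square, 3 mm thick, empty: the free spot for parking. Origin: centre of its underside.
- plate_holder: Black holder fixed to the counter, 40 mm (x) by 130 mm (y), 24 mm high, with one slot 8 mm wide along its y in which the front plate stands, the plate's lower edge 4 mm above the counter. Origin: centre of its underside.
Not all that is in view belongs to the job. Of the things like the front_plate, leave any that is blue; of the rest the smaller one is meant.

How it is judged:
By the outcome, as a careful person would: the job done as asked, in the order asked, and still so for the second after the job is handed in, with the robot touching nothing.
It also fails if it takes over 144 s, if anything falls off the work surface, if the arm or the gripper's body presses on something with over 40 N, if the wrist force passes 120 N, or if a joint passes its speed limit or range.

### The arm

A 7-joint arm with a two-finger parallel gripper is mounted at the origin on the work surface. World frame = base frame: x ahead of the robot, y to its left, z up, the work surface at z = 0. Lengths are in mm, angles in rad, forces in N, time in s.
With the tool pointing down it reaches from about 350 to 775 mm from the base axis. Payload 3.1 kg.
Tool frame: the origin (TCP) lies midway between the tips of the shut fingers; the grasp point (between the pads) lies 19 mm behind it; z points along the fingers, y is the line along which they close (so a half turn about z gives the same grasp; the last joint's range is limited). The gripper opens to 85 mm and grips with 20 to 120 N. Pads are 22 mm wide; open, the fingers measure 114 mm over their backs; the gripper's body (76 mm by 85 mm) begins 54 mm behind the grasp point. The pads swing forward as they close: fully open they stand 13 mm farther back than shut.
Start: joints at [-1.285, 0.311, 0.014, 1.512, -0.004, 1.319, -0.027], TCP at [177.052, 520.74, 231.304] pointing down, gripper open.
Joint ranges: [-2.7, 2.7], [-0.3, 1.91], [-1.27, 1.3], [0.12, 2.57], [-1.44, 4.58], [0.2, 2.03], [-3.05, 3.05]. Speed limits (rad/s): [2.79, 2.79, 3.14, 3.14, 3.14, 3.14, 3.14].

### API

Orientations are given as a unit quaternion [x, y, z, w].
In Python, from cell import r, get_image, find_in, cut_out gives the robot as it stands.
- The arm moves only by the tool step_arm, never from a script. Its argument "rows" is a list of rows, each an object with "translation": the shift along the tool's x, y, z in mm, a list of three; "roll": the turn about the tool's z in units of 5 degrees (1.0 is 5 degrees); "claw": the opening, from 0 (shut) to 1 (fully open). In form: [{"translation": [tx, ty, tz], "roll": roll, "claw": claw}, ...]. A call has 1 to 20 rows; each row is the pose to reach, as a shift and turn from the pose commanded when the call began, along the tool's axes at that moment; what a row does not reach only later rows make up. A row lasts 1/10 s, in which the tool goes at most 50 mm and 8.59 degrees, less where a joint would pass 70% of its speed; a pose out of reach is approached as far as the arm can. A call with a gripper value outside its range is refused whole. The fingers move at their own pace and stop on an object; "newtons" is the grip in N (left out, the last holds). Time passes only in rows, so rows that repeat a pose let the fingers close. It gives the time, the measured TCP pose, the force, the opening and the grip force at its end, in the units of the state.
- r.get_state(): the state, without advancing time (a new reading comes with each control period).
- get_image(name): name is "side" or "top" or "wrist"; returns a dict with "frame" (420x560x3 uint8, red, green, blue), "fov_y" (degrees; the focal length in pixels is half the picture's height over the tangent of half this angle, whatever the lens; pixels are square), "cx", "cy" (the principal point, pixels), "rvec" (rotation vector, rad) and "tvec" (3), from world to camera coordinates, as OpenCV has them; the wrist camera has in their place "mount" (4x4, takes a point from camera to tool coordinates, whose origin is the TCP and whose axes are the flange's). Camera axes: x right, y down, z forward; pixel columns grow to the right and rows downward; lengths in mm; the calibration is good to about 2 mm. A picture is of the moment at which its call begins: read the wrist's pose just before it. There is no depth.
- r.close_job(): hands the job in; it is judged then, once.
Trained networks look in a picture, given as the dict that the camera call returned (one of the last four; its "shot" number tells which), for a name from the list of things; names that differ only in an ending like _2 or _b are one class to them, and where a whole thing is asked for, a point or a joint stands for the part that bears it (a point fixed in the world has none). Each returns a list of dicts, best first, with "score" (0 to 1); they miss things now and then, are a little off and sometimes report something else, mostly with a low value. They report only what shows in the picture. A call takes as long as a camera call. They do not tell look-alikes from the thing itself.
- find_in(picture, thing): "box" ([left, top, width, height] in pixels, round what is visible of it).
- cut_out(picture, thing): "mask" (420x560 bool, what is visible of it) and "box" ([left, top, width, height] in pixels, round what is visible of it).
The state is a dict: "clock": time; "joints": joint angles; "joint_velocities": joint speeds; "joint_torque": joint torques, N m; "ee_pos": TCP position; "tcp_rot": TCP orientation; "force": force on the tool from outside, world axes, zero at the start; "torque": the same for the moment, N m; "grip_width": finger opening in mm; "finger_force": force on a finger pad.
Only numpy, scipy, OpenCV 4.12 (cv2) and the standard library are available. Lean on these libraries where they do the work, as an engineer would, in place of code of your own. Each camera call takes 0.05 s, during which the arm holds its last target. There are 200 camera calls.

## Working session

There is one attempt and no reset: what is moved stays moved. The work goes in short steps, Python scripts to look and compute and a tool call to move; the robot and the scene stay as the last step left them, time stands still between calls to the robot, and variables do not carry over. Pictures are saved under pics/ and viewed, at most 14 in all, crops included, and the job is handed in when it is done.

Besides the shell and the picture viewer there is one more tool, called after ">>>" by a JSON object that holds its "fn" and its "kwargs". step_arm: Moves the arm, as the interface text tells. Its arguments: {"type":"object","properties":{"rows":{"type":"array"},"newtons":{"type":"number"}},"required":["rows"]}

```bash
ls; mkdir -p pics; cat > h.py <<'E'
import numpy as np,cv2
from scipy.spatial.transform import Rotation as R
from cell import r,get_image,find_in,cut_out
def cam(p):
    f=p["frame"].shape[0]/2/np.tan(np.radians(p["fov_y"])/2)
    K=np.array([[f,0,p["cx"]],[0,f,p["cy"]],[0,0,1]])
    if "rvec" in p and p["rvec"] is not None:
        M=cv2.Rodrigues(np.array(p["rvec"],float))[0]; t=np.array(p["tvec"],float).ravel()
        return K,M,t
    s=p["state"]; T=np.eye(4);T[:3,:3]=R.from_quat(s["tcp_rot"]).as_matrix();T[:3,3]=s["ee_pos"]
    W=np.linalg.inv(T@np.array(p["mount"])); return K,W[:3,:3],W[:3,3]
def shot(n):
    s=r.get_state(); p=get_image(n); p["state"]=s; return p
def px2w(p,uv,z):
    K,M,t=cam(p); d=M.T@np.linalg.inv(K)@np.array([uv[0],uv[1],1.]); c=-M.T@t
    return c+d*(z-c[2])/d[2]
def w2px(p,X):
    K,M,t=cam(p); q=(K@(M@np.atleast_2d(X).T+t[:,None])).T; return q[:,:2]/q[:,2:]
def save(p,n): cv2.imwrite("pics/"+n+".png",p["frame"][:,:,::-1])
E
python3 - <<'E'
from h import *
for n in("top","side"):
    p=shot(n);save(p,n+"0");K,M,t=cam(p);print(n,p.keys(),-M.T@t)
    for th in "spindle_gear carton drill_chuck front_plate stock_bin square_tray round_dish rubber_mat plate_holder".split():
        L=find_in(p,th)
        print(th,[(round(d["score"],2),np.round(d["box"]).astype(int).tolist(),np.round(px2w(p,(d["box"][0]+d["box"][2]/2,d["box"][1]+d["box"][3]/2),0)).tolist()[:2]) for d in L[:4]])
print(r.get_state())
E
```

```text
pics
top dict_keys(['frame', 'fov_y', 'cx', 'cy', 'rvec', 'tvec', 'shot', 'state']) [ 410.50432678   11.33859702 1209.09348773]
spindle_gear [(0.85, [412, 195, 26, 28], [480.0, -323.0]), (0.36, [203, 102, 51, 59], [641.0, 120.0])]
carton [(0.75, [210, 109, 31, 42], [644.0, 126.0])]
drill_chuck [(0.9, [322, 119, 19, 22], [650.0, -110.0])]
front_plate [(0.76, [114, 102, 46, 32], [667.0, 326.0]), (0.74, [249, 217, 42, 6], [446.0, 22.0]), (0.64, [210, 105, 32, 50], [644.0, 126.0]), (0.56, [80, 257, 65, 42], [311.0, 364.0])]
stock_bin [(0.88, [298, 97, 74, 85], [630.0, -121.0])]
square_tray [(0.32, [199, 102, 54, 58], [643.0, 124.0])]
round_dish [(0.65, [202, 99, 52, 64], [643.0, 119.0])]
rubber_mat [(0.77, [98, 160, 59, 65], [499.0, 337.0])]
plate_holder [(0.71, [240, 206, 60, 32], [442.0, 23.0])]
side dict_keys(['frame', 'fov_y', 'cx', 'cy', 'rvec', 'tvec', 'shot', 'state']) [ 139.72989488 -897.56143937  892.38699533]
spindle_gear [(0.77, [311, 288, 27, 38], [491.0, -299.0])]
carton [(0.76, [298, 154, 29, 30], [667.0, 161.0])]
drill_chuck [(0.67, [344, 205, 15, 30], [674.0, -70.0])]
fro
[... 520 characters left out ...]
89134,  0.0140191 ,  1.51150855, -0.00439653,
        1.31919784, -0.02721583]), 'joint_velocities': array([ 7.89297194e-05, -3.43793376e-05, -4.00159768e-04, -5.83145456e-04,
       -2.08497127e-03,  1.90128834e-03, -1.72059068e-03]), 'joint_torque': array([ 9.49705318e-04, -3.79811239e+01,  1.46276490e-01, -2.30867422e+01,
        1.20387896e-02,  1.75218818e-03,  5.56002433e-06]), 'ee_pos': array([177.06752361, 520.73162936, 231.30517279]), 'tcp_rot': array([1.63149842e-01, 9.86601302e-01, 1.07680721e-05, 1.67652637e-05]), 'force': array([ 0.7030715 , -0.61447098,  0.18260994]), 'torque': array([ 0.01867508, -0.01071174,  0.01345524]), 'finger_force': 0.0, 'grip_width': 85.47178652473127}
```

View top.

View pics/top0.png

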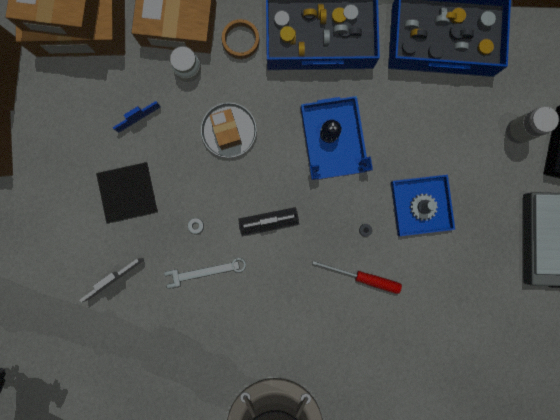

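View pics/side0.png

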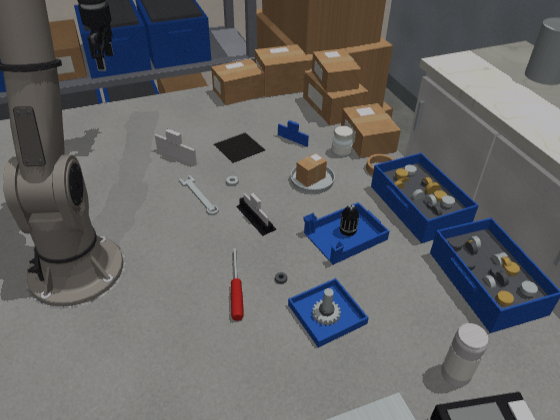

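```bash
cat >> h.py <<'E'
def go(x,y,z,yaw=None,s=None):
    """rows numbers to bring TCP to world x,y,z with tool-y at yaw deg (mod 180)"""
    s=s or r.get_state(); Q=R.from_quat(s["tcp_rot"]).as_matrix()
    t=Q.T@(np.array([x,y,z],float)-s["ee_pos"]); phi=np.degrees(np.arctan2(Q[1,1],Q[0,1]))
    ro=0
    if yaw is not None: ro=-((yaw-phi+90)%180-90)/5
    print("go",np.round(t,1).tolist(),"roll",round(ro,2),"phi",round(phi,1),"j",np.round(s["joints"],2).tolist())
E
python3 - <<'E'
from h import *
p=shot("wrist");print(np.round(p["mount"],3).tolist(),p["fov_y"],p["cx"],p["cy"])
m=np.array(p["mount"]);print(m[:3,2])
for v in((560,90,260),(620,-130,300)): go(*v,yaw=15)
t=shot("top")
cv2.imwrite("pics/c.png",cv2.resize(t["frame"][90:310,60:470,::-1],None,fx=1.9,fy=1.9,interpolation=cv2.INTER_CUBIC))
E
```

```text
[[0.0, -0.946, -0.325, 81.859], [1.0, 0.0, 0.0, -1.602], [-0.0, -0.325, 0.946, -142.898], [0.0, 0.0, 0.0, 1.0]] 58.18613495861071 275.5425939234653 211.58149391667868
[-3.24826323e-01  1.72269760e-04  9.45773667e-01]
go [-501.2, -284.6, -28.7] roll 11.24 phi 71.2 j [-1.28, 0.31, 0.01, 1.51, -0.0, 1.32, -0.03]
go [-628.8, -473.5, -68.7] roll 11.24 phi 71.2 j [-1.28, 0.31, 0.01, 1.51, -0.0, 1.32, -0.03]
```

View pics/c.png

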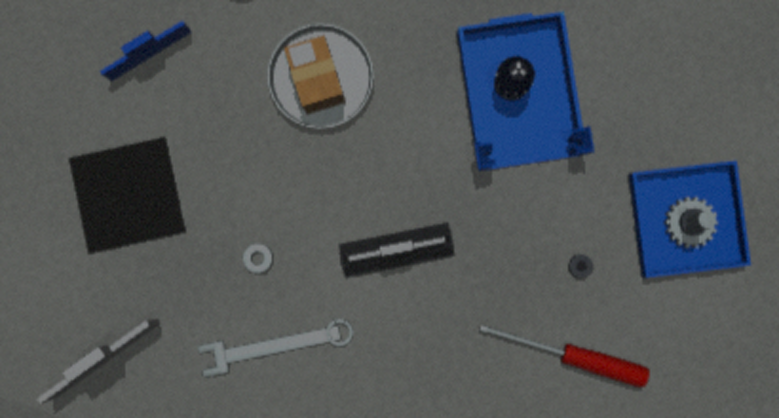

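```bash
python3 - <<'E'
from h import *
go(595,125,260,95)
E
```

```text
go [-523.1, -240.2, -28.7] roll -4.75 phi 71.2 j [-1.28, 0.31, 0.01, 1.51, -0.0, 1.32, -0.03]
```

>>> {"fn": "step_arm", "kwargs": {"rows": [{"translation": [-523, -240, -29], "roll": -4.75, "claw": 1}, {"translation": [-523, -240, -29], "roll": -4.75, "claw": 1}, {"translation": [-523, -240, -29], "roll": -4.75, "claw": 1}, {"translation": [-523, -240, -29], "roll": -4.75, "claw": 1}, {"translation": [-523, -240, -29], "roll": -4.75, "claw": 1}, {"translation": [-523, -240, -29], "roll": -4.75, "claw": 1}, {"translation": [-523, -240, -29], "roll": -4.75, "claw": 1}, {"translation": [-523, -240, -29], "roll": -4.75, "claw": 1}, {"translation": [-523, -240, -29], "roll": -4.75, "claw": 1}, {"translation": [-523, -240, -29], "roll": -4.75, "claw": 1}, {"translation": [-523, -240, -29], "roll": -4.75, "claw": 1}, {"translation": [-523, -240, -29], "roll": -4.75, "claw": 1}, {"translation": [-523, -240, -29], "roll": -4.75, "claw": 1}, {"translation": [-523, -240, -29], "roll": -4.75, "claw": 1}, {"translation": [-523, -240, -29], "roll": -4.75, "claw": 1}, {"translation": [-523, -240, -29], "roll": -4.75, "claw": 1}]}}

```text
clock: 2.7
ee_pos: [594.0, 127.3, 260.4]
tcp_rot: [-0.045, 0.999, 0.001, -0.0]
force: [-0.1, 0.8, -0.3]
grip_width: 85.1
finger_force: 0.0
```

```bash
python3 - <<'E'
from h import *
p=shot("wrist");save(p,"w1")
print(p["state"]["ee_pos"],p["state"]["clock"])
for th in("carton","round_dish"):
    for d in cut_out(p,th)[:2]:
        b=d["box"];m=d["mask"].astype(np.uint8)
        c=max(cv2.findContours(m,0,2)[0],key=cv2.contourArea)
        e=cv2.minAreaRect(c) 
        print(th,d["score"],b,e)
        if th=="round_dish":
            h=cv2.convexHull(c)[:,0]; w=np.array([px2w(p,q,18)[:2] for q in h],np.float32);print(cv2.minEnclosingCircle(w))
        else:
            ap=cv2.approxPolyDP(cv2.convexHull(c),4,True)[:,0];print(ap.tolist());print([np.round(px2w(p,q,64)[:2]).tolist() for q in ap])
E
```

```text
[594.03744394 127.29771851 260.39488167] 2.7
carton 0.69 [236.0, 173.1, 60.1, 87.8] ((264.98236083984375, 215.17059326171875), (81.45738220214844, 52.82255935668945), 77.47119140625)
[[280, 172], [296, 249], [253, 259], [240, 224], [236, 187], [242, 179]]
[[589.0, 129.0], [665.0, 152.0], [679.0, 111.0], [644.0, 96.0], [607.0, 90.0], [599.0, 95.0]]
round_dish 0.89 [208.7, 152.7, 111.8, 108.3] ((261.5961608886719, 205.4807586669922), (101.98039245605469, 112.37454986572266), 78.69007110595703)
((644.0790405273438, 116.10525512695312), 61.71824264526367)
```

View pics/w1.png

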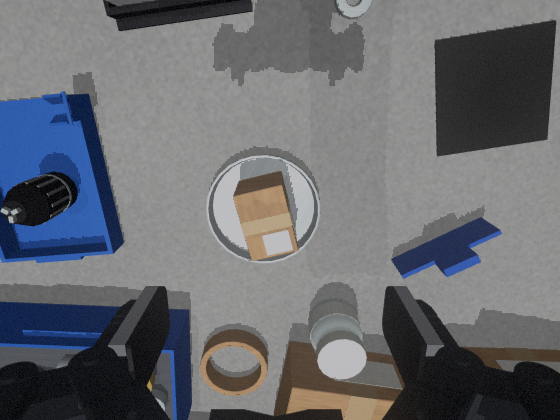

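```bash
python3 - <<'E'
from h import *
p=shot("wrist")
W=np.array([px2w(p,q,64)[:2] for q in((236,198),(283,184),(297,250),(251,260))])
print(W,W.mean(0),np.linalg.norm(np.diff(W,axis=0),axis=1))
d=W[1]-W[0]+W[2]-W[3];a=np.degrees(np.arctan2(d[1],d[0]));print("short axis",a)
d=W[2]-W[1]+W[3]-W[0];print("long-90",np.degrees(np.arctan2(d[1],d[0]))+90)
B=np.array([px2w(p,q,4)[:2] for q in((240,191),(281,172))]);print(B)
M=np.array([px2w(p,q,3)[:2] for q in((435,40),(555,21),(548,140),(437,156))]);print("mat",M.mean(0),np.linalg.norm(np.diff(M,axis=0),axis=1),M)
c=W.mean(0);go(c[0],c[1],120,a);go(c[0],c[1],22,a)
E
```

```text
[[618.22876439  89.2352363 ]
 [600.80959499 131.9130597 ]
 [666.37028966 152.05263698]
 [681.26172865 107.64202734]] [641.66759442 120.21074008] [46.09581405 68.58430767 46.84076434]
short axis 110.35531628626461
long-90 106.68627341195362
[[628.55467379  88.30204287]
 [603.35136897 131.16392704]]
mat [502.35864998 337.52226089] [113.75832771 114.72181933 115.90669119] [[460.12615105 267.83904753]
 [433.55175622 378.44989086]
 [544.33585114 408.24888655]
 [571.42084151 295.55121861]]
go [-46.4, -10.2, 140.5] roll -3.06 phi 95.1 j [-0.43, 0.43, 0.29, 1.29, -0.12, 1.44, 1.51]
go [-46.4, -10.2, 238.5] roll -3.06 phi 95.1 j [-0.43, 0.43, 0.29, 1.29, -0.12, 1.44, 1.51]
```

>>> {"fn": "step_arm", "kwargs": {"rows": [{"translation": [-46, -10, 30], "roll": -2.5, "claw": 1}, {"translation": [-46, -10, 70], "roll": -2.5, "claw": 1}, {"translation": [-46, -10, 110], "roll": -2.5, "claw": 1}, {"translation": [-46, -10, 150], "roll": -2.5, "claw": 1}, {"translation": [-46, -10, 180], "roll": -2.5, "claw": 1}, {"translation": [-46, -10, 205], "roll": -2.5, "claw": 1}, {"translation": [-46, -10, 225], "roll": -2.5, "claw": 1}, {"translation": [-46, -10, 235], "roll": -2.5, "claw": 1}, {"translation": [-46, -10, 235], "roll": -2.5, "claw": 1}, {"translation": [-46, -10, 235], "roll": -2.5, "claw": 0.3}, {"translation": [-46, -10, 235], "roll": -2.5, "claw": 0.3}, {"translation": [-46, -10, 235], "roll": -2.5, "claw": 0.3}, {"translation": [-46, -10, 235], "roll": -2.5, "claw": 0.3}, {"translation": [-46, -10, 235], "roll": -2.5, "claw": 0.3}, {"translation": [-46, -10, 235], "roll": -2.5, "claw": 0.3}, {"translation": [-46, -10, 235], "roll": -2.5, "claw": 0.3}], "newtons": 35}}

```text
clock: 4.5
ee_pos: [643.0, 120.2, 27.2]
tcp_rot: [-0.152, 0.988, 0.001, 0.002]
force: [-0.0, 0.9, 5.3]
grip_width: 47.8
finger_force: 37.9
```

```bash
python3 - <<'E'
from h import *
s=r.get_state();print(s["ee_pos"],s["joint_velocities"].max())
go(502,337,s["ee_pos"][2],107)
E
```

```text
[643.02953427 120.16828421  27.2219265 ] 0.001655973238995508
go [69.3, 249.2, -0.1] roll 0.1 phi 107.5 j [-0.35, 0.69, 0.22, 1.46, -0.17, 1.01, 1.79]
```

>>> {"fn": "step_arm", "kwargs": {"rows": [{"translation": [0, 0, -25], "roll": 0, "claw": 0.3}, {"translation": [0, 0, -60], "roll": 0, "claw": 0.3}, {"translation": [5, 20, -80], "roll": 0, "claw": 0.3}, {"translation": [17, 60, -80], "roll": 0, "claw": 0.3}, {"translation": [28, 100, -80], "roll": 0, "claw": 0.3}, {"translation": [39, 140, -80], "roll": 0, "claw": 0.3}, {"translation": [50, 180, -80], "roll": 0, "claw": 0.3}, {"translation": [61, 220, -80], "roll": 0, "claw": 0.3}, {"translation": [69, 249, -80], "roll": 0, "claw": 0.3}, {"translation": [69, 249, -80], "roll": 0, "claw": 0.3}, {"translation": [69, 249, -60], "roll": 0, "claw": 0.3}, {"translation": [69, 249, -30], "roll": 0, "claw": 0.3}, {"translation": [69, 249, -10], "roll": 0, "claw": 0.3}, {"translation": [69, 249, 0], "roll": 0, "claw": 0.3}, {"translation": [69, 249, 0], "roll": 0, "claw": 0.3}, {"translation": [69, 249, 0], "roll": 0, "claw": 0.3}]}}

```text
clock: 6.1
ee_pos: [500.9, 334.0, 25.8]
tcp_rot: [-0.151, 0.988, -0.001, -0.001]
force: [-2.9, -1.7, 4.7]
grip_width: 47.7
finger_force: 38.4
```

>>> {"fn": "step_arm", "kwargs": {"rows": [{"translation": [0, 0, 0], "roll": 0, "claw": 1}, {"translation": [0, 0, 0], "roll": 0, "claw": 1}, {"translation": [0, 0, 0], "roll": 0, "claw": 1}, {"translation": [0, 0, 0], "roll": 0, "claw": 1}, {"translation": [0, 0, 0], "roll": 0, "claw": 1}, {"translation": [0, 0, -30], "roll": 0, "claw": 1}, {"translation": [0, 0, -70], "roll": 0, "claw": 1}, {"translation": [0, 0, -110], "roll": 0, "claw": 1}, {"translation": [0, 0, -150], "roll": 0, "claw": 1}, {"translation": [0, 0, -200], "roll": 0, "claw": 1}, {"translation": [0, 0, -235], "roll": 0, "claw": 1}, {"translation": [0, 0, -235], "roll": 0, "claw": 1}]}}

```text
clock: 7.3
ee_pos: [504.2, 337.8, 267.5]
tcp_rot: [-0.152, 0.988, 0.003, 0.006]
force: [-0.9, -0.3, 0.4]
grip_width: 85.7
finger_force: 0.0
```

```bash
python3 - <<'E'
from h import *
s=r.get_state();print(s["ee_pos"])
go(540,-115,260,95)
E
```

```text
[504.20388307 337.78305406 267.45472612]
go [101.9, -442.7, 4.3] roll 2.5 phi 107.5 j [-0.76, 0.41, 0.21, 1.3, -0.08, 1.43, 1.32]
```

>>> {"fn": "step_arm", "kwargs": {"rows": [{"translation": [102, -443, 4], "roll": 2.5, "claw": 1}, {"translation": [102, -443, 4], "roll": 2.5, "claw": 1}, {"translation": [102, -443, 4], "roll": 2.5, "claw": 1}, {"translation": [102, -443, 4], "roll": 2.5, "claw": 1}, {"translation": [102, -443, 4], "roll": 2.5, "claw": 1}, {"translation": [102, -443, 4], "roll": 2.5, "claw": 1}, {"translation": [102, -443, 4], "roll": 2.5, "claw": 1}, {"translation": [102, -443, 4], "roll": 2.5, "claw": 1}, {"translation": [102, -443, 4], "roll": 2.5, "claw": 1}, {"translation": [102, -443, 4], "roll": 2.5, "claw": 1}, {"translation": [102, -443, 4], "roll": 2.5, "claw": 1}, {"translation": [102, -443, 4], "roll": 2.5, "claw": 1}, {"translation": [102, -443, 4], "roll": 2.5, "claw": 1}, {"translation": [102, -443, 4], "roll": 2.5, "claw": 1}]}}

```text
clock: 8.7
ee_pos: [537.1, -115.1, 256.1]
tcp_rot: [-0.045, 0.999, 0.0, -0.0]
force: [-1.1, 0.5, -0.2]
grip_width: 85.4
finger_force: 0.0
```

```bash
python3 - <<'E'
from h import *
p=shot("wrist");save(p,"w2")
print(p["state"]["ee_pos"],p["state"]["clock"])
for th in("drill_chuck","stock_bin"):
    for d in cut_out(p,th)[:1]:
        c=max(cv2.findContours(d["mask"].astype(np.uint8),0,2)[0],key=cv2.contourArea)
        ap=cv2.approxPolyDP(cv2.convexHull(c),4,True)[:,0];print(th,d["score"],d["box"],ap.tolist())
E
```

```text
[ 537.07793845 -115.06282543  256.14495186] 8.7
drill_chuck 0.65 [252.2, 242.9, 48.9, 60.8] [[278, 241], [290, 247], [297, 279], [289, 294], [274, 301], [259, 291], [255, 274], [261, 250]]
stock_bin 0.73 [189.0, 168.9, 139.6, 162.3] [[317, 170], [328, 179], [327, 317], [221, 325], [190, 191], [206, 179]]
```

View pics/w2.png

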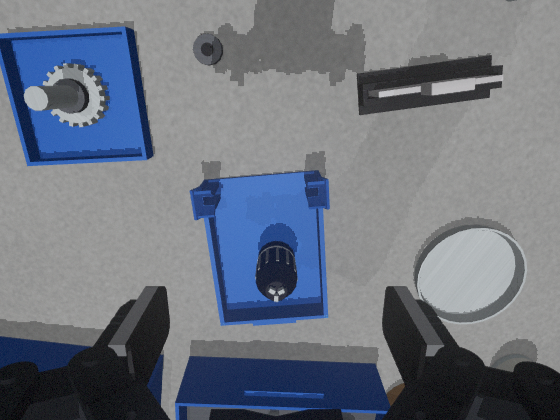

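```bash
cat >> h.py <<'E'
from scipy.optimize import minimize
def circ(rad,z,n=40):
    a=np.linspace(0,2*np.pi,n,endpoint=False); return np.c_[rad*np.cos(a),rad*np.sin(a),0*a+z]
MOD={"drill_chuck":np.vstack([circ(21,4),circ(21,58),circ(11,78),circ(8,83)]),
"spindle_gear":np.vstack([circ(29.5,0),circ(29.5,14)])}
def fit(p,m,pts,x0,z0,S=4):
    """xy(,yaw) of a model whose projected hull best overlaps mask m"""
    M=cv2.resize(m.astype(np.uint8),None,fx=S,fy=S,interpolation=cv2.INTER_NEAREST)
    def f(v):
        a=v[2] if len(v)>2 else 0; c,s=np.cos(a),np.sin(a)
        X=np.c_[pts[:,0]*c-pts[:,1]*s+v[0],pts[:,0]*s+pts[:,1]*c+v[1],pts[:,2]+z0]
        q=((w2px(p,X)+.5)*S).astype(np.int32); I=np.zeros_like(M); cv2.fillConvexPoly(I,cv2.convexHull(q),1)
        return -(I&M).sum()/(I|M).sum()
    n=len(x0); sx=np.vstack([x0]+[np.array(x0)+np.eye(n)[i]*(12 if i<2 else .15) for i in range(n)])
    o=minimize(f,x0,method="Nelder-Mead",options=dict(initial_simplex=sx,xatol=.05)); return o.x,-o.fun
E
python3 - <<'E'
from h import *
p=shot("wrist")
d=cut_out(p,"drill_chuck")[0]; print(fit(p,d["mask"],MOD["drill_chuck"],[648,-115],4))
f=p["frame"]
cv2.imwrite("pics/w2c.png",cv2.resize(f[155:340,175:345,::-1],None,fx=3.2,fy=3.2,interpolation=cv2.INTER_CUBIC))
cv2.imwrite("pics/w2d.png",cv2.resize(f[0:175,0:170,::-1],None,fx=3.2,fy=3.2,interpolation=cv2.INTER_CUBIC))
E
```

```text
(array([ 693., -151.]), np.float64(-0.0))h.py:39: RuntimeWarning: overflow encountered in scalar negative
  return -(I&M).sum()/(I|M).sum()
```

View pics/w2c.png

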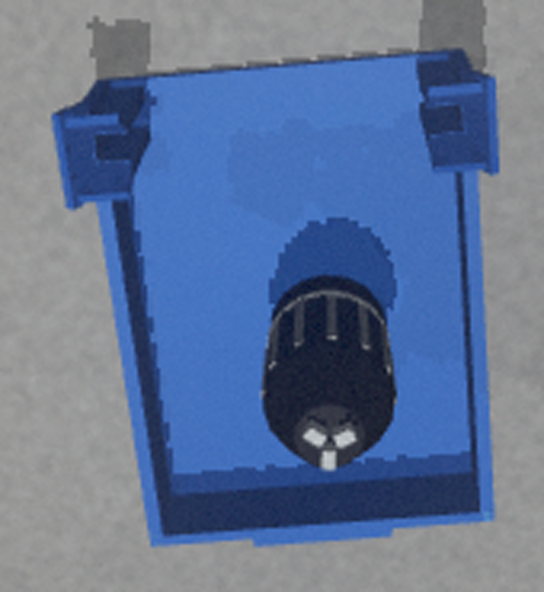

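```bash
sed -i 's|return -(I&M).sum()/(I|M).sum()|return -float((I\&M).sum())/float((I\|M).sum())|' h.py; grep -n "return -" h.py
cat > bin.py <<'E'
from h import *
from scipy.optimize import least_squares
o=np.array([175,155]);C=lambda x,y:(np.array([x,y])+.5)/3.2-.5+o
def fitbin(p):
    obs=[((76,-62,30),C(152,545),0),((76,62,30),C(493,518),0),((-90,0,4),C(150,76),1),((-90,0,4),C(418,56),1),((0,62,30),C(487,400),2),((0,62,30),C(477,200),2),((0,-62,30),C(105,230),2),((0,-62,30),C(140,460),2)]
    def f(v):
        c,s=np.cos(v[2]),np.sin(v[2]);e=[]
        for m,u,k in obs:
            w=px2w(p,u,m[2])[:2]-v[:2]; b=np.array([c*w[0]+s*w[1],-s*w[0]+c*w[1]])-np.array(m[:2])
            e+= list(b) if k==0 else [b[k-1]*(1 if 1 else 0)]
        return e
    q=least_squares(f,[630,-121,0.1]); return q.x,np.round(q.fun,1)
E
python3 - <<'E'
from bin import *
p=shot("wrist")
d=cut_out(p,"drill_chuck")[0]; v,i=fit(p,d["mask"],MOD["drill_chuck"],[648,-115],4);print("chuck",v,i)
b,e=fitbin(p);print("bin",b,np.degrees(b[2]),e)
for th,z,n in(("spindle_gear",4,0),):
  for d in cut_out(p,th)[:2]: print(th,d["score"],d["box"])
D=cut_out(p,"round_dish")
for d in D[:1]:
  print(d["score"],fit(p,d["mask"],np.vstack([circ(62,18),circ(56,0)]),[644,116],0))
go(v[0],v[1],30,b[2]*57.3+90)
E
```

```text
39:        return -(I&M).sum()/(I|M).sum()
chuck [ 693. -151.] -0.0
bin [ 6.38727038e+02 -1.16717741e+02  1.73710468e-01] 9.952876656611695 [ 0.1  0.4 -0.7 -0.6 -0.1  0.8 -0.8 -1.   1.1  0.9]
spindle_gear 0.9 [25.4, 64.1, 87.4, 63.3]
0.6 (array([774.5, 123.5]), np.float64(-0.0))
go [-152.7, -47.2, 226.3] roll -1.0 phi 95.0 j [-0.17, 0.31, 0.47, 1.48, -0.14, 1.38, 1.97]sed: -e expression #1, char 35: unknown option to 's'
h.py:39: RuntimeWarning: overflow encountered in scalar negative
  return -(I&M).sum()/(I|M).sum()
```

View pics/w2d.png

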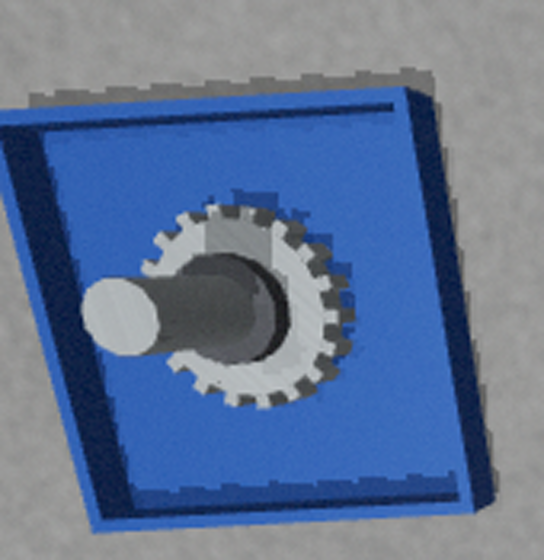

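```bash
sed -i '39s/.*/        return -float((I\&M).sum())\/float((I|M).sum())/' h.py
python3 - <<'E'
from bin import *
p=shot("wrist")
d=cut_out(p,"drill_chuck")[0]; v,i=fit(p,d["mask"],MOD["drill_chuck"],[648,-115],4);print("chuck",v,i)
D=cut_out(p,"round_dish")
if D: print(D[0]["score"],fit(p,D[0]["mask"],np.vstack([circ(62,18),circ(56,0)]),[644,116],0))
k=lambda x,y:(np.array([x,y])+.5)/3.2-.5
W=np.array([px2w(p,k(*q),22)[:2] for q in((408,90),(475,513),(95,532))]);print("tray",(W[0]+W[2])/2,np.linalg.norm(np.diff(W,axis=0),axis=1),[np.degrees(np.arctan2(*(W[1]-W[i])[::-1])) for i in(0,2)])
print("gear top",px2w(p,k(121,316),78),"disc",px2w(p,k(247,305),18))
go(v[0],v[1],30,100)
E
```

```text
chuck [ 643.19189073 -107.0529827 ] 0.9626516990291262
0.72 (array([644.00184679, 114.99713993]), np.float64(0.9724820310440871))
tray [ 488.34419725 -316.36111383] [120.9864643  121.28015889] [np.float64(7.670684419966595), np.float64(97.84738146693684)]
gear top [ 484.14995247 -318.9110917    78.        ] disc [ 483.1440873  -316.59262015   18.        ]
go [-106.9, 0.9, 226.3] roll -1.01 phi 95.0 j [-0.17, 0.31, 0.47, 1.48, -0.14, 1.38, 1.97]
```

>>> {"fn": "step_arm", "kwargs": {"rows": [{"translation": [-50, 0, 30], "roll": 0, "claw": 1}, {"translation": [-90, 1, 60], "roll": 0, "claw": 1}, {"translation": [-107, 1, 100], "roll": 0, "claw": 1}, {"translation": [-107, 1, 130], "roll": 0, "claw": 1}, {"translation": [-107, 1, 160], "roll": 0, "claw": 1}, {"translation": [-107, 1, 190], "roll": 0, "claw": 1}, {"translation": [-107, 1, 212], "roll": 0, "claw": 1}, {"translation": [-107, 1, 224], "roll": 0, "claw": 1}, {"translation": [-107, 1, 224], "roll": 0, "claw": 1}, {"translation": [-107, 1, 224], "roll": 0, "claw": 0.2}, {"translation": [-107, 1, 224], "roll": 0, "claw": 0.2}, {"translation": [-107, 1, 224], "roll": 0, "claw": 0.2}, {"translation": [-107, 1, 224], "roll": 0, "claw": 0.2}, {"translation": [-107, 1, 224], "roll": 0, "claw": 0.2}, {"translation": [-107, 1, 224], "roll": 0, "claw": 0.2}, {"translation": [-107, 1, 224], "roll": 0, "claw": 0.2}], "newtons": 45}}

```text
clock: 10.9
ee_pos: [644.6, -106.5, 34.3]
tcp_rot: [-0.044, 0.999, 0.0, 0.002]
force: [-1.5, 1.0, 6.0]
grip_width: 41.0
finger_force: 45.4
```

```bash
python3 - <<'E'
from h import *
s=r.get_state()
go(644,115.3,s["ee_pos"][2])
E
```

```text
go [-18.8, 221.1, 0.1] roll 0 phi 95.0 j [-0.11, 0.7, 0.4, 1.46, -0.3, 1.04, 2.01]
```

>>> {"fn": "step_arm", "kwargs": {"rows": [{"translation": [0, 0, -30], "roll": 0, "claw": 0.2}, {"translation": [0, 0, -65], "roll": 0, "claw": 0.2}, {"translation": [-2, 20, -80], "roll": 0, "claw": 0.2}, {"translation": [-5, 60, -80], "roll": 0, "claw": 0.2}, {"translation": [-9, 100, -80], "roll": 0, "claw": 0.2}, {"translation": [-12, 140, -80], "roll": 0, "claw": 0.2}, {"translation": [-15, 180, -80], "roll": 0, "claw": 0.2}, {"translation": [-18, 210, -80], "roll": 0, "claw": 0.2}, {"translation": [-19, 221, -80], "roll": 0, "claw": 0.2}, {"translation": [-19, 221, -70], "roll": 0, "claw": 0.2}, {"translation": [-19, 221, -40], "roll": 0, "claw": 0.2}, {"translation": [-19, 221, -15], "roll": 0, "claw": 0.2}, {"translation": [-19, 221, -3], "roll": 0, "claw": 0.2}, {"translation": [-19, 221, 0], "roll": 0, "claw": 0.2}, {"translation": [-19, 221, 0], "roll": 0, "claw": 0.2}, {"translation": [-19, 221, 0], "roll": 0, "claw": 0.2}]}}

```text
clock: 12.5
ee_pos: [641.8, 110.9, 33.9]
tcp_rot: [-0.042, 0.999, -0.001, -0.002]
force: [-6.2, -1.5, 7.6]
grip_width: 40.4
finger_force: 47.0
```

>>> {"fn": "step_arm", "kwargs": {"rows": [{"translation": [0, 0, 0], "roll": 0, "claw": 0.9}, {"translation": [0, 0, 0], "roll": 0, "claw": 1}, {"translation": [0, 0, 0], "roll": 0, "claw": 1}, {"translation": [0, 0, 0], "roll": 0, "claw": 1}, {"translation": [0, 0, 0], "roll": 0, "claw": 1}, {"translation": [0, 0, -30], "roll": 0, "claw": 1}, {"translation": [0, 0, -70], "roll": 0, "claw": 1}, {"translation": [0, 0, -110], "roll": 0, "claw": 1}, {"translation": [50, 0, -150], "roll": 0, "claw": 1}, {"translation": [90, 0, -190], "roll": 0, "claw": 1}, {"translation": [90, 0, -190], "roll": 0, "claw": 1}, {"translation": [90, 0, -190], "roll": 0, "claw": 1}]}}

```text
clock: 13.7
ee_pos: [553.6, 107.3, 225.9]
tcp_rot: [-0.044, 0.999, 0.001, 0.003]
force: [0.1, -0.0, 0.3]
grip_width: 85.6
finger_force: 0.0
```

```bash
python3 - <<'E'
from bin import *
p=shot("wrist");save(p,"w3")
print(p["state"]["ee_pos"])
d=cut_out(p,"drill_chuck")[0]; print("chuck",d["score"],fit(p,d["mask"],MOD["drill_chuck"],[644,115],4))
go(440,-310,240,100)
E
```

```text
[553.59103043 107.27304796 225.85218322]
chuck 0.67 (array([641.24934711, 108.83725969]), np.float64(0.9641559882958329))
go [149.6, -405.8, -18.0] roll -1.0 phi 95.0 j [-0.54, 0.36, 0.44, 1.5, -0.16, 1.31, 1.57]
```

View pics/w3.png

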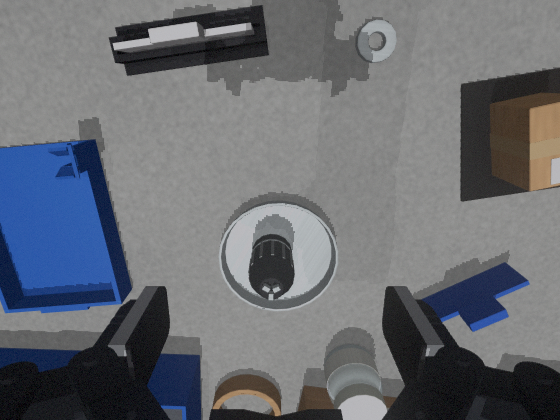

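```bash
python3 - <<'E'
from bin import *
go(641.3,109,34)
E
```

```text
go [-87.2, -6.0, 188.4] roll 0 phi 95.0 j [-0.54, 0.36, 0.44, 1.5, -0.16, 1.31, 1.57]
```

>>> {"fn": "step_arm", "kwargs": {"rows": [{"translation": [-45, -3, 30], "roll": 0, "claw": 1}, {"translation": [-87, -6, 60], "roll": 0, "claw": 1}, {"translation": [-87, -6, 100], "roll": 0, "claw": 1}, {"translation": [-87, -6, 140], "roll": 0, "claw": 1}, {"translation": [-87, -6, 170], "roll": 0, "claw": 1}, {"translation": [-87, -6, 188], "roll": 0, "claw": 1}, {"translation": [-87, -6, 188], "roll": 0, "claw": 1}, {"translation": [-87, -6, 188], "roll": 0, "claw": 1}, {"translation": [-87, -6, 188], "roll": 0, "claw": 0.2}, {"translation": [-87, -6, 188], "roll": 0, "claw": 0.2}, {"translation": [-87, -6, 188], "roll": 0, "claw": 0.2}, {"translation": [-87, -6, 188], "roll": 0, "claw": 0.2}, {"translation": [-87, -6, 188], "roll": 0, "claw": 0.2}, {"translation": [-87, -6, 188], "roll": 0, "claw": 0.2}, {"translation": [-87, -6, 188], "roll": 0, "claw": 0.2}]}}

```text
clock: 15.3
ee_pos: [641.7, 109.5, 36.0]
tcp_rot: [-0.044, 0.999, 0.001, 0.001]
force: [0.0, 1.2, 6.0]
grip_width: 41.1
finger_force: 45.2
```

>>> {"fn": "step_arm", "kwargs": {"rows": [{"translation": [0, 0, -10], "roll": 0, "claw": 0.2}, {"translation": [-3, 3, -10], "roll": 0, "claw": 0.2}, {"translation": [-3, 6, -10], "roll": 0, "claw": 0.2}, {"translation": [-3, 6, -10], "roll": 0, "claw": 0.2}, {"translation": [-3, 6, -10], "roll": 0, "claw": 0.2}, {"translation": [-3, 6, -10], "roll": 0, "claw": 0.2}, {"translation": [-3, 6, -4], "roll": 0, "claw": 0.2}, {"translation": [-3, 6, 0], "roll": 0, "claw": 0.2}, {"translation": [-3, 6, 0], "roll": 0, "claw": 0.2}, {"translation": [-3, 6, 0], "roll": 0, "claw": 0.2}, {"translation": [-3, 6, 0], "roll": 0, "claw": 0.2}]}}

```text
clock: 16.4
ee_pos: [643.6, 114.7, 36.0]
tcp_rot: [-0.043, 0.999, 0.0, 0.001]
force: [-3.2, -0.5, 5.9]
grip_width: 40.7
finger_force: 46.4
```

>>> {"fn": "step_arm", "kwargs": {"rows": [{"translation": [0, 0, 0], "roll": 0, "claw": 0.9}, {"translation": [0, 0, 0], "roll": 0, "claw": 1}, {"translation": [0, 0, 0], "roll": 0, "claw": 1}, {"translation": [0, 0, 0], "roll": 0, "claw": 1}, {"translation": [0, 0, 0], "roll": 0, "claw": 1}, {"translation": [0, 0, -30], "roll": 0, "claw": 1}, {"translation": [0, 0, -70], "roll": 0, "claw": 1}, {"translation": [0, 0, -110], "roll": 0, "claw": 1}, {"translation": [50, 0, -150], "roll": 0, "claw": 1}, {"translation": [90, 0, -190], "roll": 0, "claw": 1}, {"translation": [90, 0, -200], "roll": 0, "claw": 1}]}}

```text
clock: 17.5
ee_pos: [551.4, 106.8, 236.8]
tcp_rot: [-0.043, 0.999, 0.001, 0.0]
force: [0.2, 0.6, 1.2]
grip_width: 85.5
finger_force: 0.0
```

```bash
python3 - <<'E'
from bin import *
p=shot("wrist")
d=cut_out(p,"drill_chuck")[0]; print("chuck",d["score"],fit(p,d["mask"],MOD["drill_chuck"],[644,115],4))
d=cut_out(p,"round_dish")[0]; print(d["score"],fit(p,d["mask"],np.vstack([circ(62,18),circ(56,0)]),[644,116],0))
go(435,-315,235,98)
E
```

```text
chuck 0.8 (array([643.16571131, 113.61983374]), np.float64(0.9516522871561126))
0.75 (array([643.74123952, 115.73820111]), np.float64(0.7562346063961802))
go [155.4, -410.3, 0.4] roll -0.6 phi 95.0 j [-0.55, 0.35, 0.45, 1.48, -0.16, 1.34, 1.57]
```

Chuck is centred within ~2 mm. On to the gear.

>>> {"fn": "step_arm", "kwargs": {"rows": [{"translation": [155, -410, 0], "roll": -0.6, "claw": 1}, {"translation": [155, -410, 0], "roll": -0.6, "claw": 1}, {"translation": [155, -410, 0], "roll": -0.6, "claw": 1}, {"translation": [155, -410, 0], "roll": -0.6, "claw": 1}, {"translation": [155, -410, 0], "roll": -0.6, "claw": 1}, {"translation": [155, -410, 0], "roll": -0.6, "claw": 1}, {"translation": [155, -410, 0], "roll": -0.6, "claw": 1}, {"translation": [155, -410, 0], "roll": -0.6, "claw": 1}, {"translation": [155, -410, 0], "roll": -0.6, "claw": 1}, {"translation": [155, -410, 0], "roll": -0.6, "claw": 1}, {"translation": [155, -410, 0], "roll": -0.6, "claw": 1}, {"translation": [155, -410, 0], "roll": -0.6, "claw": 1}, {"translation": [155, -410, 0], "roll": -0.6, "claw": 1}, {"translation": [155, -410, 0], "roll": -0.6, "claw": 1}]}}

```text
clock: 19.05
ee_pos: [435.4, -313.3, 234.0]
tcp_rot: [-0.071, 0.997, 0.0, -0.0]
force: [-0.1, -0.7, 0.5]
grip_width: 85.6
finger_force: 0.0
```

```bash
python3 - <<'E'
from bin import *
p=shot("wrist");save(p,"w4")
d=cut_out(p,"spindle_gear")[0]; print("gear",d["score"],d["box"])
G=np.vstack([circ(29.5,0),circ(29.5,14),circ(10,74)]);v,i=fit(p,d["mask"],G,[484,-317],4);print(v,i)
T=np.array([(a*61,b*61,z) for a in(-1,1) for b in(-1,1) for z in(0,22)],float)
d=cut_out(p,"square_tray")[0]; print(d["score"],fit(p,d["mask"],T,[488,-316,.135],0))
go(v[0],v[1],38,98);print(p["state"]["ee_pos"])
E
```

```text
gear 0.8 [235.4, 186.1, 60.1, 68.8]
[ 485.22680607 -318.15936754] 0.9278087580512687
0.65 (array([ 4.88514683e+02, -3.16228907e+02,  1.41117721e-01]), np.float64(0.8075408574775343))
go [-49.1, -11.0, 196.4] roll 0.01 phi 98.1 j [0.09, 0.32, 0.67, 1.56, -0.2, 1.33, 2.49]
[ 435.42238592 -313.30622185  234.03235348]
```

View pics/w4.png

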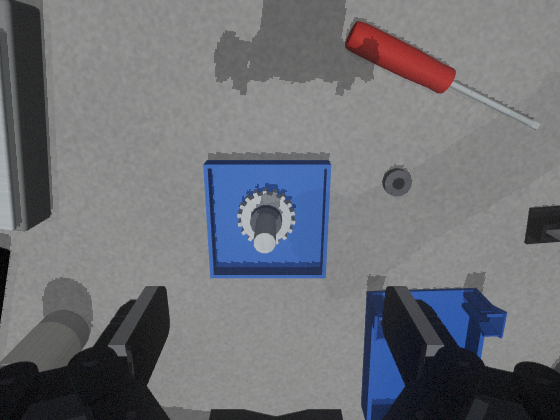

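>>> {"fn": "step_arm", "kwargs": {"rows": [{"translation": [-49, -11, 30], "roll": 0, "claw": 1}, {"translation": [-49, -11, 70], "roll": 0, "claw": 1}, {"translation": [-49, -11, 110], "roll": 0, "claw": 1}, {"translation": [-49, -11, 150], "roll": 0, "claw": 1}, {"translation": [-49, -11, 180], "roll": 0, "claw": 1}, {"translation": [-49, -11, 196], "roll": 0, "claw": 1}, {"translation": [-49, -11, 196], "roll": 0, "claw": 1}, {"translation": [-49, -11, 196], "roll": 0, "claw": 1}, {"translation": [-49, -11, 196], "roll": 0, "claw": 0}, {"translation": [-49, -11, 196], "roll": 0, "claw": 0}, {"translation": [-49, -11, 196], "roll": 0, "claw": 0}, {"translation": [-49, -11, 196], "roll": 0, "claw": 0}, {"translation": [-49, -11, 196], "roll": 0, "claw": 0}, {"translation": [-49, -11, 196], "roll": 0, "claw": 0}, {"translation": [-49, -11, 196], "roll": 0, "claw": 0}, {"translation": [-49, -11, 196], "roll": 0, "claw": 0}, {"translation": [-49, -11, 196], "roll": 0, "claw": 0}], "newtons": 45}}

```text
clock: 20.9
ee_pos: [484.8, -318.6, 38.7]
tcp_rot: [-0.07, 0.998, 0.0, 0.0]
force: [-0.3, 2.3, 5.4]
grip_width: 18.8
finger_force: 44.0
```

```bash
python3 - <<'E'
from bin import *
s=r.get_state();g=(485.2,-318.2);e=s["ee_pos"]
print(e)
go(638.7+(e[0]-g[0])*.5,-116.7+(e[1]-g[1])*.5,e[2],100)
E
```

```text
[ 484.83773706 -318.62295007   38.71449491]
go [-180.2, 178.4, 0.2] roll -0.4 phi 98.0 j [0.15, 0.6, 0.57, 1.69, -0.38, 0.97, 2.57]
```

>>> {"fn": "step_arm", "kwargs": {"rows": [{"translation": [0, 0, -30], "roll": 0, "claw": 0}, {"translation": [0, 0, -65], "roll": 0, "claw": 0}, {"translation": [-10, 10, -90], "roll": 0, "claw": 0}, {"translation": [-40, 40, -90], "roll": 0, "claw": 0}, {"translation": [-70, 69, -90], "roll": 0, "claw": 0}, {"translation": [-100, 99, -90], "roll": 0, "claw": 0}, {"translation": [-130, 129, -90], "roll": 0, "claw": 0}, {"translation": [-160, 158, -90], "roll": -0.4, "claw": 0}, {"translation": [-180, 178, -90], "roll": -0.4, "claw": 0}, {"translation": [-180, 178, -90], "roll": -0.4, "claw": 0}, {"translation": [-180, 178, -90], "roll": -0.4, "claw": 0}, {"translation": [-180, 178, -65], "roll": -0.4, "claw": 0}, {"translation": [-180, 178, -35], "roll": -0.4, "claw": 0}, {"translation": [-180, 178, -12], "roll": -0.4, "claw": 0}, {"translation": [-180, 178, -3], "roll": -0.4, "claw": 0}, {"translation": [-180, 178, 0], "roll": -0.4, "claw": 0}, {"translation": [-180, 178, 0], "roll": -0.4, "claw": 0}, {"translation": [-180, 178, 0], "roll": -0.4, "claw": 0}, {"translation": [-180, 178, 0], "roll": -0.4, "claw": 0}]}}

```text
clock: 22.8
ee_pos: [638.4, -118.7, 38.8]
tcp_rot: [-0.086, 0.996, -0.001, 0.001]
force: [-0.6, -0.5, -1.1]
grip_width: 18.9
finger_force: 44.4
```

```bash
python3 - <<'E'
from bin import *
go(638.7,-116.7,38.7,100)
E
```

```text
go [-0.6, 1.9, 0.1] roll -0.02 phi 99.9 j [-0.17, 0.71, 0.52, 1.47, -0.38, 1.06, 2.18]
```

Good. Release, rise, back off to see bin and gear.

>>> {"fn": "step_arm", "kwargs": {"rows": [{"translation": [0, 0, 0], "roll": 0, "claw": 0.8}, {"translation": [0, 0, 0], "roll": 0, "claw": 1}, {"translation": [0, 0, 0], "roll": 0, "claw": 1}, {"translation": [0, 0, 0], "roll": 0, "claw": 1}, {"translation": [0, 0, 0], "roll": 0, "claw": 1}, {"translation": [0, 0, 0], "roll": 0, "claw": 1}, {"translation": [0, 0, -30], "roll": 0, "claw": 1}, {"translation": [0, 0, -70], "roll": 0, "claw": 1}, {"translation": [0, 0, -110], "roll": 0, "claw": 1}, {"translation": [40, 0, -150], "roll": 0, "claw": 1}, {"translation": [80, 0, -190], "roll": 0, "claw": 1}, {"translation": [80, 0, -200], "roll": 0, "claw": 1}]}}

```text
clock: 24.0
ee_pos: [557.1, -134.5, 242.1]
tcp_rot: [-0.085, 0.996, -0.001, 0.002]
force: [0.6, -1.1, 0.3]
grip_width: 85.0
finger_force: 0.0
```

```bash
python3 - <<'E'
from bin import *
p=shot("wrist");save(p,"w5")
d=cut_out(p,"spindle_gear")[0]
G=np.vstack([circ(29.5,0),circ(29.5,14),circ(10,74)]);print(p["state"]["ee_pos"],fit(p,d["mask"],G,[638,-118],4))
go(450,345,240,107.5)
E
```

```text
[ 557.12061189 -134.46692299  242.13328161] (array([ 638.8216416 , -120.79763775]), np.float64(0.9215792320173066))
go [26.6, 490.4, 1.3] roll -1.54 phi 99.8 j [-0.23, 0.39, 0.62, 1.44, -0.23, 1.37, 2.14]
```

>>> {"fn": "step_arm", "kwargs": {"rows": [{"translation": [27, 490, 0], "roll": -1.5, "claw": 1}, {"translation": [27, 490, 0], "roll": -1.5, "claw": 1}, {"translation": [27, 490, 0], "roll": -1.5, "claw": 1}, {"translation": [27, 490, 0], "roll": -1.5, "claw": 1}, {"translation": [27, 490, 0], "roll": -1.5, "claw": 1}, {"translation": [27, 490, 0], "roll": -1.5, "claw": 1}, {"translation": [27, 490, 0], "roll": -1.5, "claw": 1}, {"translation": [27, 490, 0], "roll": -1.5, "claw": 1}, {"translation": [27, 490, 0], "roll": -1.5, "claw": 1}, {"translation": [27, 490, 0], "roll": -1.5, "claw": 1}, {"translation": [27, 490, 0], "roll": -1.5, "claw": 1}, {"translation": [27, 490, 0], "roll": -1.5, "claw": 1}, {"translation": [27, 490, 0], "roll": -1.5, "claw": 1}, {"translation": [27, 490, 0], "roll": -1.5, "claw": 1}, {"translation": [27, 490, 0], "roll": -1.5, "claw": 1}]}}

```text
clock: 25.6
ee_pos: [448.7, 345.0, 238.4]
tcp_rot: [-0.15, 0.989, -0.0, 0.0]
force: [-0.3, 0.0, -0.6]
grip_width: 85.3
finger_force: 0.0
```

```bash
python3 - <<'E'
from bin import *
p=shot("wrist");save(p,"w6")
B=np.array([(a*24,b*35,z) for a in(-1,1) for b in(-1,1) for z in(0,60)],float)
d=cut_out(p,"carton")[0]; v,i=fit(p,d["mask"],B,[501,335,np.radians(107.5)],3);print(d["score"],p["state"]["ee_pos"],v,np.degrees(v[2]),i)
go(v[0],v[1],26,np.degrees(v[2]))
E
```

```text
0.69 [448.73640537 344.9510525  238.37306106] [500.16821775 331.59992398   1.87255911] 107.28973409147636 0.9728003596646656
go [-45.2, -28.7, 212.5] roll 0.02 phi 107.4 j [-0.95, 0.35, 0.37, 1.46, -0.13, 1.35, 1.29]
```

>>> {"fn": "step_arm", "kwargs": {"rows": [{"translation": [-45, -29, 40], "roll": 0, "claw": 1}, {"translation": [-45, -29, 80], "roll": 0, "claw": 1}, {"translation": [-45, -29, 120], "roll": 0, "claw": 1}, {"translation": [-45, -29, 160], "roll": 0, "claw": 1}, {"translation": [-45, -29, 192], "roll": 0, "claw": 1}, {"translation": [-45, -29, 211], "roll": 0, "claw": 1}, {"translation": [-45, -29, 211], "roll": 0, "claw": 1}, {"translation": [-45, -29, 211], "roll": 0, "claw": 1}, {"translation": [-45, -29, 211], "roll": 0, "claw": 0.3}, {"translation": [-45, -29, 211], "roll": 0, "claw": 0.3}, {"translation": [-45, -29, 211], "roll": 0, "claw": 0.3}, {"translation": [-45, -29, 211], "roll": 0, "claw": 0.3}, {"translation": [-45, -29, 211], "roll": 0, "claw": 0.3}, {"translation": [-45, -29, 211], "roll": 0, "claw": 0.3}, {"translation": [-45, -29, 211], "roll": 0, "claw": 0.3}], "newtons": 35}}

```text
clock: 27.2
ee_pos: [500.6, 333.2, 29.0]
tcp_rot: [-0.152, 0.988, 0.001, 0.001]
force: [-1.0, 1.2, 5.4]
grip_width: 47.7
finger_force: 38.1
```

```bash
python3 - <<'E'
from bin import *
s=r.get_state();e=s["ee_pos"];print(e)
go(488.4+(e[0]-500.2)*.5,-316.3+(e[1]-331.6)*.5,e[2]+1,98)
E
```

```text
[500.61462819 333.20605629  29.01045619]
go [206.4, -615.1, -2.4] roll 1.9 phi 107.5 j [-0.84, 0.61, 0.33, 1.63, -0.23, 0.94, 1.44]
```

>>> {"fn": "step_arm", "kwargs": {"rows": [{"translation": [0, 0, -30], "roll": 0, "claw": 0.3}, {"translation": [0, 0, -70], "roll": 0, "claw": 0.3}, {"translation": [5, -15, -110], "roll": 0, "claw": 0.3}, {"translation": [17, -50, -110], "roll": 0, "claw": 0.3}, {"translation": [30, -90, -110], "roll": 0, "claw": 0.3}, {"translation": [44, -130, -110], "roll": 0, "claw": 0.3}, {"translation": [57, -170, -110], "roll": 0.2, "claw": 0.3}, {"translation": [70, -210, -110], "roll": 0.4, "claw": 0.3}, {"translation": [84, -250, -110], "roll": 0.6, "claw": 0.3}, {"translation": [97, -290, -110], "roll": 0.8, "claw": 0.3}, {"translation": [111, -330, -110], "roll": 1.0, "claw": 0.3}, {"translation": [124, -370, -110], "roll": 1.2, "claw": 0.3}, {"translation": [138, -410, -110], "roll": 1.4, "claw": 0.3}, {"translation": [151, -450, -110], "roll": 1.6, "claw": 0.3}, {"translation": [164, -490, -110], "roll": 1.8, "claw": 0.3}, {"translation": [178, -530, -110], "roll": 1.9, "claw": 0.3}, {"translation": [191, -570, -110], "roll": 1.9, "claw": 0.3}, {"translation": [201, -600, -110], "roll": 1.9, "claw": 0.3}, {"translation": [206, -615, -110], "roll": 1.9, "claw": 0.3}, {"translation": [206, -615, -110], "roll": 1.9, "claw": 0.3}]}}

```text
clock: 29.2
ee_pos: [485.6, -319.9, 136.8]
tcp_rot: [-0.067, 0.998, -0.001, -0.001]
force: [-0.6, 0.7, -2.4]
grip_width: 47.4
finger_force: 37.2
```

>>> {"fn": "step_arm", "kwargs": {"rows": [{"translation": [0, 0, 0], "roll": 0, "claw": 0.3}, {"translation": [0, 0, 0], "roll": 0, "claw": 0.3}]}}

```text
clock: 29.4
ee_pos: [488.2, -313.7, 136.7]
tcp_rot: [-0.071, 0.997, 0.001, -0.0]
force: [0.6, 0.6, -1.9]
grip_width: 47.5
finger_force: 37.2
```

```bash
python3 - <<'E'
from bin import *
go(488.5,-315.6,30,98);print(r.get_state()["ee_pos"])
E
```

```text
go [0.0, -2.2, 106.7] roll 0.03 phi 98.1 j [0.11, 0.49, 0.61, 1.58, -0.3, 1.16, 2.51]
[ 488.24374763 -313.65767536  136.74850921]
```

>>> {"fn": "step_arm", "kwargs": {"rows": [{"translation": [0, -2, 35], "roll": 0, "claw": 0.3}, {"translation": [0, -2, 70], "roll": 0, "claw": 0.3}, {"translation": [0, -2, 92], "roll": 0, "claw": 0.3}, {"translation": [0, -2, 103], "roll": 0, "claw": 0.3}, {"translation": [0, -2, 107], "roll": 0, "claw": 0.3}, {"translation": [0, -2, 107], "roll": 0, "claw": 0.3}, {"translation": [0, -2, 107], "roll": 0, "claw": 0.3}, {"translation": [0, -2, 107], "roll": 0, "claw": 0.3}]}}

```text
clock: 30.2
ee_pos: [489.0, -318.6, 31.3]
tcp_rot: [-0.07, 0.998, -0.001, 0.001]
force: [-0.3, 0.2, -2.6]
grip_width: 47.8
finger_force: 37.3
```

>>> {"fn": "step_arm", "kwargs": {"rows": [{"translation": [0, 0, 0], "roll": 0, "claw": 0.8}, {"translation": [0, 0, 0], "roll": 0, "claw": 1}, {"translation": [0, 0, 0], "roll": 0, "claw": 1}, {"translation": [0, 0, 0], "roll": 0, "claw": 1}, {"translation": [0, 0, 0], "roll": 0, "claw": 1}, {"translation": [0, 0, 0], "roll": 0, "claw": 1}, {"translation": [0, 0, -30], "roll": 0, "claw": 1}, {"translation": [0, 0, -70], "roll": 0, "claw": 1}, {"translation": [0, 0, -110], "roll": 0, "claw": 1}, {"translation": [30, 0, -150], "roll": 0, "claw": 1}, {"translation": [60, 0, -190], "roll": 0, "claw": 1}, {"translation": [60, 0, -200], "roll": 0, "claw": 1}, {"translation": [60, 0, -200], "roll": 0, "claw": 1}]}}

```text
clock: 31.5
ee_pos: [429.2, -327.8, 232.7]
tcp_rot: [-0.069, 0.998, -0.001, 0.003]
force: [-0.3, -0.5, -1.2]
grip_width: 85.3
finger_force: 0.0
```

```bash
python3 - <<'E'
from bin import *
p=shot("wrist")
B=np.array([(a*24,b*35,z) for a in(-1,1) for b in(-1,1) for z in(0,60)],float)
d=cut_out(p,"carton")[0]; v,i=fit(p,d["mask"],B,[488,-316,np.radians(98)],4);print(d["score"],p["state"]["ee_pos"],v,np.degrees(v[2]),i)
go(380,25,240,98)
E
```

```text
0.91 [ 429.24138503 -327.79649258  232.71613802] [ 489.25876577 -320.78738962    1.706872  ] 97.79656181563308 0.9712267921017806
go [-0.4, 353.7, -10.2] roll 0.01 phi 98.1 j [0.11, 0.33, 0.67, 1.56, -0.21, 1.32, 2.52]
```

```bash
python3 - <<'E'
from h import *
go(433,70,230,13)
E
```

```text
go [-59.2, 390.8, -0.2] roll 17.01 phi 98.1 j [0.11, 0.33, 0.67, 1.56, -0.21, 1.32, 2.52]
```

>>> {"fn": "step_arm", "kwargs": {"rows": [{"translation": [-59, 391, 0], "roll": 17, "claw": 1}, {"translation": [-59, 391, 0], "roll": 17, "claw": 1}, {"translation": [-59, 391, 0], "roll": 17, "claw": 1}, {"translation": [-59, 391, 0], "roll": 17, "claw": 1}, {"translation": [-59, 391, 0], "roll": 17, "claw": 1}, {"translation": [-59, 391, 0], "roll": 17, "claw": 1}, {"translation": [-59, 391, 0], "roll": 17, "claw": 1}, {"translation": [-59, 391, 0], "roll": 17, "claw": 1}, {"translation": [-59, 391, 0], "roll": 17, "claw": 1}, {"translation": [-59, 391, 0], "roll": 17, "claw": 1}, {"translation": [-59, 391, 0], "roll": 17, "claw": 1}, {"translation": [-59, 391, 0], "roll": 17, "claw": 1}, {"translation": [-59, 391, 0], "roll": 17, "claw": 1}, {"translation": [-59, 391, 0], "roll": 17, "claw": 1}, {"translation": [-59, 391, 0], "roll": 17, "claw": 1}]}}

```text
clock: 33.1
ee_pos: [432.4, 69.0, 229.5]
tcp_rot: [0.622, 0.783, -0.001, -0.0]
force: [-0.5, -0.2, -0.9]
grip_width: 85.6
finger_force: 0.0
```

```bash
python3 - <<'E'
from bin import *
p=shot("wrist")
for d in find_in(p,"front_plate")[:3]: print(d)
d=cut_out(p,"front_plate")[0];print(d["score"],d["box"])
x,y,w,h=[int(a) for a in d["box"]];x0,y0=max(x-50,0),max(y-40,0)
c=p["frame"][y0:y+h+40,x0:x+w+50,::-1];k=min(800/c.shape[1],600/c.shape[0],4);print(x0,y0,k,p["state"]["ee_pos"])
cv2.imwrite("pics/w7.png",cv2.resize(c,None,fx=k,fy=k,interpolation=cv2.INTER_CUBIC))
E
```

```text
{'box': [271.7, 161.6, 14.4, 118.3], 'score': 0.66}
0.69 [271.4, 163.5, 15.3, 117.4]
221 123 3.045685279187817 [432.44261924  69.00861961 229.51487743]
```

View pics/w7.png

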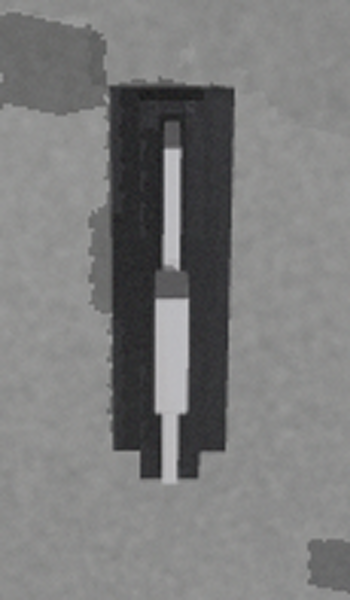

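```bash
python3 - <<'E'
from bin import *
p=shot("wrist")
k=lambda x,y:(np.array([x,y])+.5)/3.0457-.5+np.array([221,123])
A,B=[px2w(p,k(171.5,v),70)[:2] for v in(297,413)]
C,D=[px2w(p,k(*v),44)[:2] for v in((172,149),(169.5,484))]
L,Rr=[px2w(p,k(u,355),70)[:2] for u in(155,187.5)]
for a,b in((A,B),(C,D)): print((a+b)/2,np.linalg.norm(a-b),np.degrees(np.arctan2(*(a-b)[::-1]))-90)
print((L+Rr)/2,np.linalg.norm(L-Rr))
m=((A+B)/2+(C+D)/2)/2
yaw=np.degrees(np.arctan2(*(C-D)[::-1]))-90
go(*m,41,yaw)
E
```

```text
[445.56968074  22.01935742] 35.98642202900121 13.061671552700389
[445.58316448  21.21997752] 110.47807899013105 12.650654860989022
[445.4277183   22.31482817] 9.292986247099758
go [-48.8, 1.9, 189.2] roll 0.07 phi 13.0 j [-0.68, 0.08, 0.52, 1.81, -0.04, 1.26, 0.08]
```

>>> {"fn": "step_arm", "kwargs": {"rows": [{"translation": [-48, 2, 30], "roll": 0, "claw": 0.8}, {"translation": [-49, 2, 70], "roll": 0, "claw": 0.8}, {"translation": [-49, 2, 110], "roll": 0, "claw": 0.7}, {"translation": [-49, 2, 145], "roll": 0, "claw": 0.6}, {"translation": [-49, 2, 172], "roll": 0, "claw": 0.6}, {"translation": [-49, 2, 190], "roll": 0, "claw": 0.6}, {"translation": [-49, 2, 190], "roll": 0, "claw": 0.6}, {"translation": [-49, 2, 190], "roll": 0, "claw": 0.6}, {"translation": [-49, 2, 190], "roll": 0, "claw": 0}, {"translation": [-49, 2, 190], "roll": 0, "claw": 0}, {"translation": [-49, 2, 190], "roll": 0, "claw": 0}, {"translation": [-49, 2, 190], "roll": 0, "claw": 0}, {"translation": [-49, 2, 190], "roll": 0, "claw": 0}, {"translation": [-49, 2, 190], "roll": 0, "claw": 0}, {"translation": [-49, 2, 190], "roll": 0, "claw": 0}, {"translation": [-49, 2, 190], "roll": 0, "claw": 0}], "newtons": 60}}

```text
clock: 34.9
ee_pos: [446.2, 21.7, 41.3]
tcp_rot: [0.623, 0.782, 0.001, 0.0]
force: [-1.4, -0.3, 7.1]
grip_width: 9.2
finger_force: 59.0
```

```bash
python3 - <<'E'
from bin import *
s=r.get_state();e=s["ee_pos"];print(e)
b=np.array([638.7,-116.7]);a=np.radians(9.95);t=b-78*np.array([np.cos(a),np.sin(a)]);print(t)
off=e[:2]-np.array([445.6,21.7]);print(off)
go(*t,e[2],9.95); Q=R.from_quat(s["tcp_rot"]).as_matrix();print(Q.T@off.tolist().__class__([off[0],off[1],0]))
E
```

```text
[446.21682969  21.69908027  41.33589581]
[ 561.87320466 -130.17751897]
[ 0.61682969 -0.00091973]
go [-173.9, 78.7, -0.0] roll 0.6 phi 13.0 j [-0.52, 0.35, 0.53, 2.05, -0.24, 0.81, 0.37]
[-0.13913522  0.60093315  0.00066946]
```

>>> {"fn": "step_arm", "kwargs": {"rows": [{"translation": [0, 0, -20], "roll": 0, "claw": 0}, {"translation": [0, 0, -50], "roll": 0, "claw": 0}, {"translation": [0, 0, -85], "roll": 0, "claw": 0}, {"translation": [-30, 14, -90], "roll": 0, "claw": 0}, {"translation": [-65, 29, -90], "roll": 0.2, "claw": 0}, {"translation": [-100, 45, -90], "roll": 0.4, "claw": 0}, {"translation": [-135, 61, -90], "roll": 0.6, "claw": 0}, {"translation": [-160, 72, -90], "roll": 0.6, "claw": 0}, {"translation": [-174, 79, -90], "roll": 0.6, "claw": 0}, {"translation": [-174, 79, -85], "roll": 0.6, "claw": 0}, {"translation": [-174, 79, -80], "roll": 0.6, "claw": 0}, {"translation": [-174, 79, -80], "roll": 0.6, "claw": 0}, {"translation": [-174, 79, -80], "roll": 0.6, "claw": 0}, {"translation": [-174, 79, -80], "roll": 0.6, "claw": 0}]}}

```text
clock: 36.3
ee_pos: [561.6, -129.1, 120.5]
tcp_rot: [0.642, 0.766, 0.0, -0.0]
force: [-0.2, 0.2, -0.9]
grip_width: 9.1
finger_force: 58.7
```

```bash
python3 - <<'E'
from bin import *
p=shot("wrist");s=p["state"];print(s["ee_pos"])
go(561.9,-130.2,120,9.95)
f=p["frame"][100:420,120:440,::-1]
cv2.imwrite("pics/w8.png",cv2.resize(f,None,fx=1.85,fy=1.85,interpolation=cv2.INTER_CUBIC))
E
```

```text
[ 561.61423138 -129.12721598  120.45872419]
go [-0.8, 0.0, 0.6] roll 0.02 phi 10.0 j [-0.23, 0.5, 0.61, 1.62, -0.31, 1.12, 0.63]
```

View pics/w8.png

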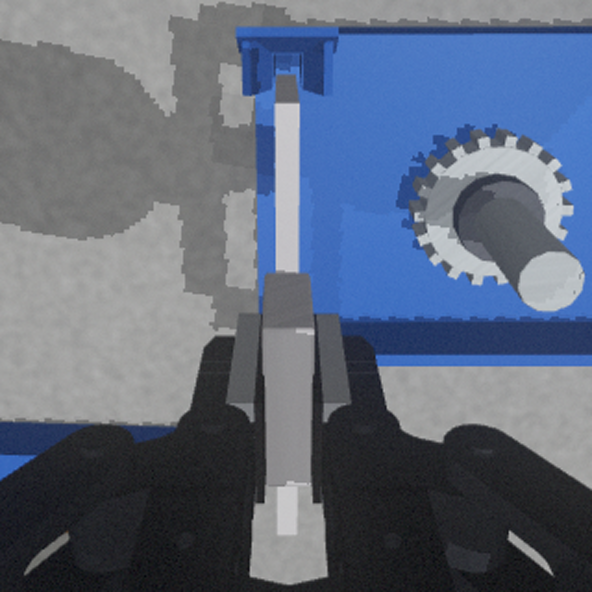

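>>> {"fn": "step_arm", "kwargs": {"rows": [{"translation": [-1, 0, 8], "roll": 0, "claw": 0}, {"translation": [-1, 0, 16], "roll": 0, "claw": 0}, {"translation": [-1, 0, 24], "roll": 0, "claw": 0}, {"translation": [-1, 0, 30], "roll": 0, "claw": 0}, {"translation": [-1, 0, 36], "roll": 0, "claw": 0}, {"translation": [-1, 0, 42], "roll": 0, "claw": 0}, {"translation": [-1, 0, 45], "roll": 0, "claw": 0}, {"translation": [-1, 0, 45], "roll": 0, "claw": 0}]}}

```text
clock: 37.15
ee_pos: [561.6, -131.1, 74.7]
tcp_rot: [0.643, 0.766, -0.0, -0.0]
force: [-0.0, 0.6, -1.5]
grip_width: 8.9
finger_force: 58.7
```

>>> {"fn": "step_arm", "kwargs": {"rows": [{"translation": [0, 0, 6], "roll": 0, "claw": 0}, {"translation": [0, 0, 12], "roll": 0, "claw": 0}, {"translation": [0, 0, 18], "roll": 0, "claw": 0}, {"translation": [0, 0, 24], "roll": 0, "claw": 0}, {"translation": [0, 0, 29], "roll": 0, "claw": 0}, {"translation": [0, 0, 32], "roll": 0, "claw": 0}, {"translation": [0, 0, 34], "roll": 0, "claw": 0}, {"translation": [0, 0, 35], "roll": 0, "claw": 0}, {"translation": [0, 0, 35], "roll": 0, "claw": 0}, {"translation": [0, 0, 35], "roll": 0, "claw": 0}]}}

```text
clock: 38.15
ee_pos: [561.8, -131.1, 41.4]
tcp_rot: [0.643, 0.766, 0.0, -0.0]
force: [-2.3, 1.4, 5.7]
grip_width: 9.1
finger_force: 59.7
```

>>> {"fn": "step_arm", "kwargs": {"rows": [{"translation": [0, 0, 0], "roll": 0, "claw": 0.4}, {"translation": [0, 0, 0], "roll": 0, "claw": 0.4}, {"translation": [0, 0, 0], "roll": 0, "claw": 0.4}, {"translation": [0, 0, 0], "roll": 0, "claw": 0.4}, {"translation": [0, 0, 0], "roll": 0, "claw": 0.4}, {"translation": [0, 0, -15], "roll": 0, "claw": 0.4}, {"translation": [0, 0, -40], "roll": 0, "claw": 0.4}, {"translation": [0, 0, -80], "roll": 0, "claw": 0.4}, {"translation": [0, 0, -120], "roll": 0, "claw": 0.4}, {"translation": [20, 0, -160], "roll": 0, "claw": 0.4}, {"translation": [50, 0, -200], "roll": 0, "claw": 0.4}, {"translation": [50, 0, -200], "roll": 0, "claw": 0.4}, {"translation": [50, 0, -200], "roll": 0, "claw": 0.4}]}}

```text
clock: 39.45
ee_pos: [554.0, -81.5, 242.3]
tcp_rot: [0.642, 0.767, 0.001, 0.001]
force: [1.1, -0.4, 0.2]
grip_width: 34.1
finger_force: 0.0
```

```bash
python3 - <<'E'
from bin import *
p=shot("wrist");t=shot("side")
f=p["frame"][60:380,100:460,::-1];g=t["frame"][150:340,230:400,::-1]
a=cv2.resize(f,(450,400),interpolation=cv2.INTER_CUBIC);b=cv2.resize(g,(350,400),interpolation=cv2.INTER_CUBIC)
cv2.imwrite("pics/w9.png",np.hstack([a,b]))
# expected plate outline: tab top ends z=70, plate top-edge ends z=44
a_=np.radians(9.95);c=np.array([638.7,-116.7]);ex=np.array([np.cos(a_),np.sin(a_)]);ey=np.array([-ex[1],ex[0]])
P=[np.r_[c-78*ex+y*ey,z] for y,z in((18,70),(-18,70),(55,44),(-55,44))]
print(np.round((w2px(p,P)-[100,60])*1.25,1))
E
```

```text
[[216.1 195.4]
 [216.1 241.5]
 [216.3 136.2]
 [216.2 269.2]]
```

View pics/w9.png

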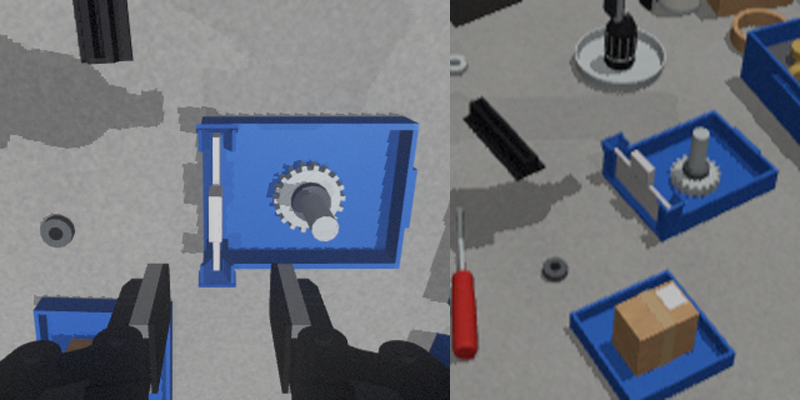

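The wrist and side views show the plate's tab at (215,196)–(215,242), where a seated plate should project. The gear is in the bin, the carton in the tray and the chuck in the dish, all upright.

```bash
python3 -c "
from cell import r
print(r.close_job())"
```

```text
the job is handed in; nothing more can be done
None
```

The job is handed in: gear in the bin, carton in the tray and chuck in the dish, all upright and measured within about 5 mm of centre, then the front plate slid fully home, at about 40 s on the robot's clock.

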